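# Refit the push knob of the shape sorter

### The arm

A 6-joint arm with a two-finger parallel gripper is mounted at the origin on the work surface. World frame = base frame: x ahead of the robot, y to its left, z up, the work surface at z = 0. Lengths are in mm, angles in rad, forces in N, time in s.
With the tool pointing down it reaches from about 250 to 800 mm from the base axis. Payload 3.9 kg.
Tool frame: the origin (TCP) lies midway between the tips of the shut fingers; the grasp point (between the pads) lies 19 mm behind it (robot.grip_depth is the distance from the TCP to the grasp point, in mm); z points along the fingers, y is the direction in which the jaws open and shut (so a half turn about z gives the same grasp; the last joint's range is limited). The gripper opens to 85 mm and grips with 20 to 120 N. Pads are 22 mm wide; open, the fingers measure 114 mm over their backs; the gripper's body (76 mm by 85 mm) begins 54 mm behind the grasp point. The pads swing forward as they close: fully open they stand 13 mm farther back than shut.
Start: joints at [1.196, 0.26, -0.138, 1.173, 0, 1.571], TCP at [192.19, 488.547, 231.304] pointing down, gripper open.
Joint ranges: [-2.78, 2.78], [-0.83, 1.72], [-1.28, 1.37], [-1.9, 2.12], [-1.57, 1.48], [-3.14, 3.14]. Speed limits (rad/s): [2.57, 2.57, 3.14, 3.14, 3.14, 3.14].

### API

Orientations are given as a unit quaternion [x, y, z, w].
In Python, from plant import robot gives the robot as it stands.
- The arm moves only by the tool jog_arm, never from a script. Its argument "increments" is a list of rows, each a list of 3 entries, a list of its own where there are three numbers: the shift along the tool's x, y, z in cm, then the turn, a rotation vector about the tool's x, y, z in rad, then the closure in counts, from 0 (fully open) to 255 (shut). A call has 1 to 20 rows; each row is the pose to reach, as a shift and turn from the pose measured when the call began, along the tool's axes at that moment; what a row does not reach only later rows make up. A row lasts 1/8 s, in which the tool goes at most 62.5 mm and 10.7 degrees, less where a joint would pass 70% of its speed; a pose out of reach is approached as far as the arm can. A call with a gripper value outside its range is refused whole. The fingers move at their own pace and stop on an object; "grip_force" is the grip in N (left out, the last holds). Time passes only in rows, so rows that repeat a pose let the fingers close. It gives the time, the measured TCP pose, the force and the opening at its end, in the units of the state.
- robot.get_state(): the state, without advancing time (a new reading comes with each control period).
- robot.read_camera(name): name is "scene" or "top" or "wrist"; returns a dict with "frame" (420x560x3 uint8, red, green, blue), "fovy" (degrees; the focal length in pixels is half the picture's height over the tangent of half this angle, whatever the lens; pixels are square), "cx", "cy" (the principal point, pixels), "R" (3x3) and "t" (3): a world point X has camera coordinates R X + t; the wrist camera has in their place "hand_eye" (4x4, takes a point from camera to tool coordinates, whose origin is the TCP and whose axes are the flange's). Camera axes: x right, y down, z forward; pixel columns grow to the right and rows downward; lengths in mm; the calibration is good to about 2 mm. The wrist camera is an equidistant fisheye: a pixel r from the principal point sees the ray r / f radians off the axis. A picture is of the moment at which its call begins: read the wrist's pose just before it. There is no depth.
- robot.close_job(): hands the job in, once; it reports no verdict.
The state is a dict: "clock": time; "q": joint angles; "joint_velocities": joint speeds; "joint_torque": joint torques, N m; "tcp_pos": TCP position; "tcp_rot": TCP orientation; "contact_force": force on the tool from outside, world axes, zero at the start; "ft_torque": the same for the moment, N m; "finger_gap": finger opening in mm.
Only numpy, scipy, OpenCV 4.12 (cv2) and the standard library are available. Lean on these libraries where they do the work, as an engineer would, in place of code of your own. Each camera call takes 0.05 s, during which the arm holds its last target. There are 200 camera calls.

### The job

The push knob of the shape sorter on the toy bench has come off. Wind the sorter's crank wheel counterclockwise by its handle, just over one full turn until it stops, so that its sliding door uncovers the D-shaped shaft; then take the knob, turn it so that the flat in its bore matches the flat of the shaft, push it fully home on the shaft and press it in against the spring as far as it goes. Finish with your hand still on the knob, keeping it pressed in, and leave the other toys (pyramid, cone, spinning top, rattle) where they are.

Things in the scene. Friction and masses are not known exactly. Their poses are not given: they have to be found in the camera images.
- crank (a joint): Angle of the sorter's crank wheel, a wooden disc 110 mm across on the left part of its top, about a vertical axis. 0 is its starting stop; it grows counterclockwise seen from above to the other stop at 6.8 rad; it starts between 0 and 0.3. It turns easily (0.04 N m), stays where it is left and is geared to the sliding door.
- crank_axis (a point): Point on the crank wheel's axis at the level of its upper face (102 mm above the bench). Turns with the wheel: the handle stands 38 mm from it towards its -x axis.
- handle_center (a point): Centre of the crank's handle, an upright round wooden peg 18 mm in diameter and 36 mm tall standing on the wheel (this point is 18 mm above the wheel's upper face, 18 mm below the peg's top). It spins freely on its own pin, so it can be gripped and carried round without turning the hand.
- door (a joint): Position of the sliding door, a grey plate 88 x 86 x 4 mm on the sorter's top that covers the well. 0 is shut, about 0.09 m is fully open (it slides away from the robot, along the sorter's x). It is driven only by the crank: 13.24 mm per rad.
- sorter_top (a point): Centre of the top of the shape sorter, a fixed white plastic box 200 (x) by 300 (y) by 90 mm high; its x points away from the robot, within 0.25 rad. In its top is a well 80 mm square, 40 mm deep, centred 45 mm towards -x and 70 mm towards -y from this point, with the shaft in its middle; two rails 8 mm high run along x, 47 mm either side of the well's centre.
- shaft_seat (a point): Centre of the top of the shaft's collar (28 mm across), where the knob's underside seats: 68 mm above the bench unpressed, 22 mm below the sorter's top. The steel D-shaft rises 18 mm from it: 20 mm diameter, one deep flat 2.5 mm from its axis, slightly tapered over the last 2 mm. x points from the axis to the flat, z up. It does not turn; this point sinks as the shaft is pressed.
- shaft (a joint): How far the shaft is pressed down against its spring, 0 to 0.008 m (stop). The spring takes 4 N to start and 10.4 N at the stop and pushes the shaft back up when let go.
- knob_center (a point): Centre of the loose wooden knob (half-way up, 27 mm above its underside), 54 mm tall, standing upright on the bench left or right of the sorter. Lower 22 mm: twelve-sided skirt 46 mm across with a pointed nose on its +x side, 34 mm from the axis. Upper 32 mm: a bar grip 14 mm thick (along y), 42 mm long (along x). z up.
- knob: The same knob (about 50 g); origin at the centre of its underside, same axes. The bore in the underside is D-shaped, 20 mm deep, 22.4 mm in diameter, its flat 3.7 mm from the axis on the +x side, under the nose: it goes on only with the nose over the flat of the shaft.
- knob_nose (a point): Tip of the knob's pointed nose, half-way up the skirt: 34 mm from the knob's axis towards its +x, 11 mm above its underside.
- pyramid: Purple pyramid block, 60 mm square and 60 mm high, standing on the bench to the other side of the sorter; origin at the centre of its underside. To be left alone.
- cone: Orange cone 60 mm across and 85 mm high, standing to the left, farther off; origin at the centre of its underside. To be left alone.
- top: Steel spinning top 70 mm across, 75 mm high, standing on its 28 mm foot beyond the sorter; origin at the centre of its underside. To be left alone.
- rattle: Wooden rattle about 145 mm long and 30 mm wide, lying on the bench at the right, farther off; origin under its middle, long along its x. To be left alone.
Mind the look-alikes: they are no part of the job. What is meant by the knob is not green, turquoise or yellow, and is the larger of those in its own colour.

How it is judged:
By the outcome, as a careful person would: the job done as asked, in the order asked, and still so for the second after the job is handed in, while the arm keeps its last pose, push and grip.
It also fails if it takes over 70 s, if anything falls off the work surface, if the arm or the gripper's body presses on something with over 40 N, if the wrist force passes 120 N, or if a joint passes its speed limit or range.

## Working session

There is one attempt and no reset: what is moved stays moved. The work goes in short steps, Python scripts to look and compute and a tool call to move; the robot and the scene stay as the last step left them, time stands still between calls to the robot, and variables do not carry over. Pictures are saved under pics/ and viewed, about 8 in all and at most 12, crops included, and the job is handed in when it is done.

Besides the shell and the picture viewer there is one more tool, called after "Request:" as name(argument=value, ...) on one line, values as JSON. jog_arm: Moves the arm, as the interface text tells. Its arguments: {"type":"object","properties":{"increments":{"type":"array"},"grip_force":{"type":"number"}},"required":["increments"]}

```bash
mkdir -p pics; cat > h.py <<'E'
import numpy as np,cv2
from plant import robot
from scipy.spatial.transform import Rotation as Ro
def cam(n):
    s=robot.get_state(); c=robot.read_camera(n); c['s']=s; return c
def save(c,name,crop=None,k=1):
    f=c['frame']
    if crop: f=f[crop[1]:crop[3],crop[0]:crop[2]]
    f=cv2.resize(f,None,fx=k,fy=k,interpolation=cv2.INTER_CUBIC)
    cv2.imwrite('pics/'+name,f[:,:,::-1])
def ray(c,u,v):
    f=210/np.tan(np.radians(c['fovy'])/2); d=np.array([(u-c['cx'])/f,(v-c['cy'])/f])
    if 'R' in c:
        R=np.array(c['R']);t=np.array(c['t']); return -R.T@t, R.T@np.array([d[0],d[1],1])
    th=np.hypot(*d); k=np.sin(th)/th if th>1e-9 else 1
    H=np.array(c['hand_eye']); r=np.array([d[0]*k,d[1]*k,np.cos(th)])
    T=Ro.from_quat(c['s']['tcp_rot']).as_matrix()
    return T@H[:3,3]+np.array(c['s']['tcp_pos']), T@H[:3,:3]@r
def hit(c,u,v,z):
    o,d=ray(c,u,v); return (o+d*(z-o[2])/d[2]).round(1)
E
python3 - <<'E'
from h import *
for n in('top','scene'):
    c=cam(n); save(c,n+'.png',k=1.4); np.save(n+'.npy',c,allow_pickle=True); print(n,c['fovy'],ray(c,280,210))
print(robot.get_state())
E
```

```text
top 55.73500344968331 (array([ 502.36154239,   47.29750878, 1044.61058077]), array([ 0.0790344 , -0.03623097, -0.99624816]))
scene 43.42465407294115 (array([1333.21911016,  268.309881  , 1106.66170548]), array([-0.57387876, -0.18499398, -0.79784359]))
{'clock': 0.1, 'q': array([ 1.19598390e+00,  2.60621387e-01, -1.39255136e-01,  1.17274187e+00,
        9.87445887e-06,  1.57079487e+00]), 'joint_velocities': array([-0.00075395, -0.00119516,  0.0038302 , -0.00015976,  0.00020592,
       -0.00167905]), 'joint_torque': array([-1.51749855e-04, -4.06506228e+01,  2.54527974e+01,  1.00877043e-02,
       -4.23126153e-06,  8.53256580e-06]), 'tcp_pos': array([191.96474563, 487.95955372, 230.54086438]), 'tcp_rot': array([ 1.86310365e-01,  9.82490518e-01, -8.94162561e-04, -1.74587232e-04]), 'contact_force': array([ 0.82433534,  0.29644883, -0.51663356]), 'ft_torque': array([-0.04857507, -0.00670764,  0.00201167]), 'finger_gap': 85.44849687724549}
```

View pics/top.png

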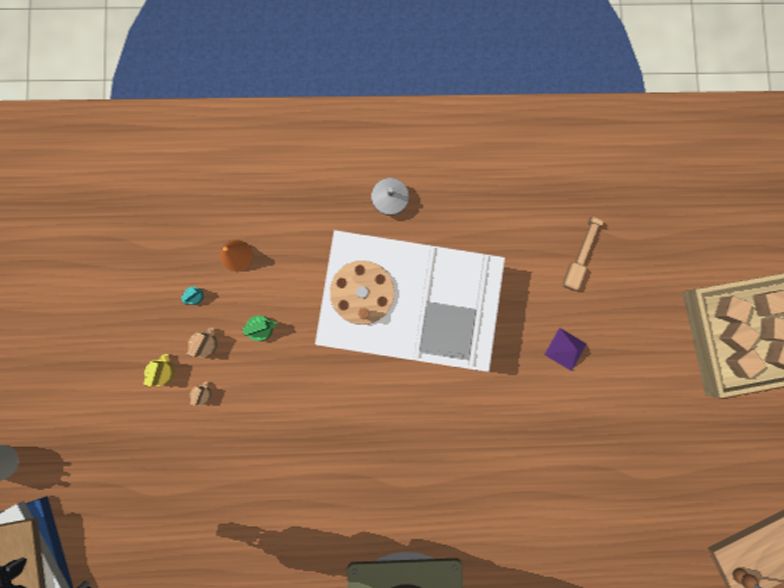

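View pics/scene.png

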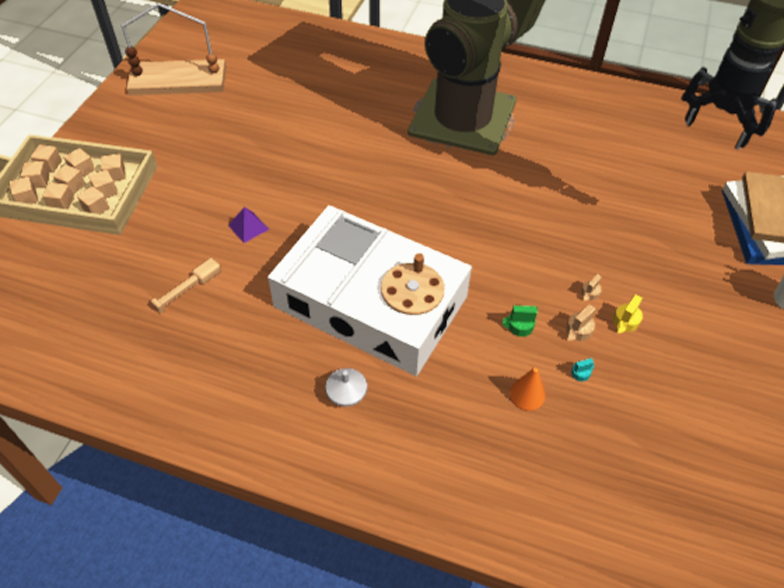

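The top view shows these knob-like things, in pixels of the enlarged picture: large wood (202,344), small wood (201,394), green (258,328), yellow (158,373) and turquoise (193,295). The choice is the larger wooden one at (202,344). The sorter's corners are (333,231), (505,258), (490,371) and (316,345), and the crank handle is at about (365,313).

```bash
python3 - <<'E'
from h import *
c=np.load('top.npy',allow_pickle=True).item()
f=c['frame']
a=cv2.resize(f[225:295,95:205],None,fx=7,fy=7,interpolation=cv2.INTER_CUBIC)
cv2.imwrite('pics/crop.png',a[:,:,::-1])
hsv=cv2.cvtColor(f,cv2.COLOR_RGB2HSV)
m=((hsv[...,1]<45)&(hsv[...,2]>170)).astype(np.uint8)[140:290,210:380]
m=cv2.morphologyEx(m,cv2.MORPH_CLOSE,np.ones((5,5)))
cs=max(cv2.findContours(m,0,2)[0],key=cv2.contourArea)
h=cv2.convexHull(cs); r=cv2.minAreaRect(h); b=cv2.boxPoints(r)+[210,140]
P=np.array([hit(c,u,v,90) for u,v in b]); print(P, [np.linalg.norm(P[i]-P[i-1]) for i in range(4)],P.mean(0))
print('wheel',hit(c,362/1.4,292.5/1.4,102),'handle top',hit(c,364/1.4,314/1.4,138),'knob',hit(c,202/1.4,344/1.4,30))
E
```

```text
[[ 495.7  147.4   90. ]
 [ 692.7  113.6   90. ]
 [ 638.6 -188.1   90. ]
 [ 441.6 -148.5   90. ]] [np.float64(300.80495341666165), np.float64(199.87856313271823), np.float64(306.51215310326603), np.float64(200.94068776631576)] [567.15 -18.9   90.  ]
wheel [580.9  63.9 102. ] handle top [542.7  60.8 138. ] knob [500.6 354.8  30. ]
```

View pics/crop.png

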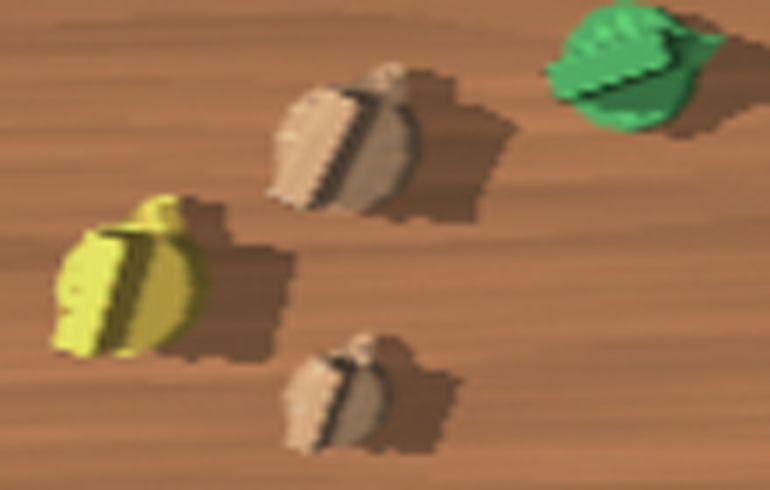

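The crop confirms it: the large wooden knob has its skirt centre at crop (345,150) and its nose at (395,68), pointing up and to the right. The small wooden knob at (340,400) is clearly smaller. The sorter's sides come out as 200 x 300 mm, and the handle is 38 mm from the wheel's axis, so both agree with what is given. Next I move above the handle.

```bash
cat >> h.py <<'E'
def inc(p,jaw=None,s=None):
    "shift (cm) and turn to reach TCP p, pointing down, jaws (tool y) along world angle jaw (deg, mod 180)"
    s=s or robot.get_state(); T=Ro.from_quat(s['tcp_rot']); sh=T.inv().apply(np.array(p)-s['tcp_pos'])/10
    cur=np.degrees(np.arctan2(*T.as_matrix()[1::-1,1])); 
    rv=np.zeros(3)
    if jaw is not None:
        d=(jaw-cur+90)%180-90; a=np.radians(cur+d)
        Y=np.array([np.cos(a),np.sin(a),0]);Z=np.array([0,0,-1.]);X=np.cross(Y,Z)
        rv=(T.inv()*Ro.from_matrix(np.c_[X,Y,Z])).as_rotvec()
    print('shift',sh.round(2),'turn',rv.round(3),'jaw now',cur.round(1))
E
python3 -c "
from h import *
inc([542,61,215],90)"
```

```text
shift [-48.2  -26.91   1.6 ] turn [-0.002 -0.    -0.375] jaw now 68.5
```

Request:
jog_arm(increments=[[[-48.2, -26.9, 1.6], [0, 0, -0.375], 0], [[-48.2, -26.9, 1.6], [0, 0, -0.375], 0], [[-48.2, -26.9, 1.6], [0, 0, -0.375], 0], [[-48.2, -26.9, 1.6], [0, 0, -0.375], 0], [[-48.2, -26.9, 1.6], [0, 0, -0.375], 0], [[-48.2, -26.9, 1.6], [0, 0, -0.375], 0], [[-48.2, -26.9, 1.6], [0, 0, -0.375], 0], [[-48.2, -26.9, 1.6], [0, 0, -0.375], 0], [[-48.2, -26.9, 1.6], [0, 0, -0.375], 0], [[-48.2, -26.9, 1.6], [0, 0, -0.375], 0], [[-48.2, -26.9, 1.6], [0, 0, -0.375], 0], [[-48.2, -26.9, 1.6], [0, 0, -0.375], 0], [[-48.2, -26.9, 1.6], [0, 0, -0.375], 0], [[-48.2, -26.9, 1.6], [0, 0, -0.375], 0]])

```text
clock: 1.85
tcp_pos: [541.7, 62.0, 215.3]
tcp_rot: [-0.001, 1.0, -0.001, -0.0]
contact_force: [0.9, 0.5, -0.7]
finger_gap: 85.3
```

```bash
python3 - <<'E'
from h import *
c=cam('wrist'); save(c,'w1.png',k=1.4); np.save('w1.npy',c,allow_pickle=True)
print(c['s']['q'].round(2),c['s']['tcp_pos'],c['fovy'],c['hand_eye'])
E
```

```text
[ 0.11  0.3  -0.12  1.15 -0.    0.11] [541.65582438  62.02388184 215.30126757] 65.70646984690485 [[ 1.27553564e-03 -9.60654675e-01 -2.77742630e-01  6.92784953e+01]
 [ 9.99999143e-01  1.14301057e-03  6.39066811e-04  7.45583968e-01]
 [-2.96459757e-04 -2.77743207e-01  9.60655309e-01 -1.42363271e+02]
 [ 0.00000000e+00  0.00000000e+00  0.00000000e+00  1.00000000e+00]]
```

View pics/w1.png

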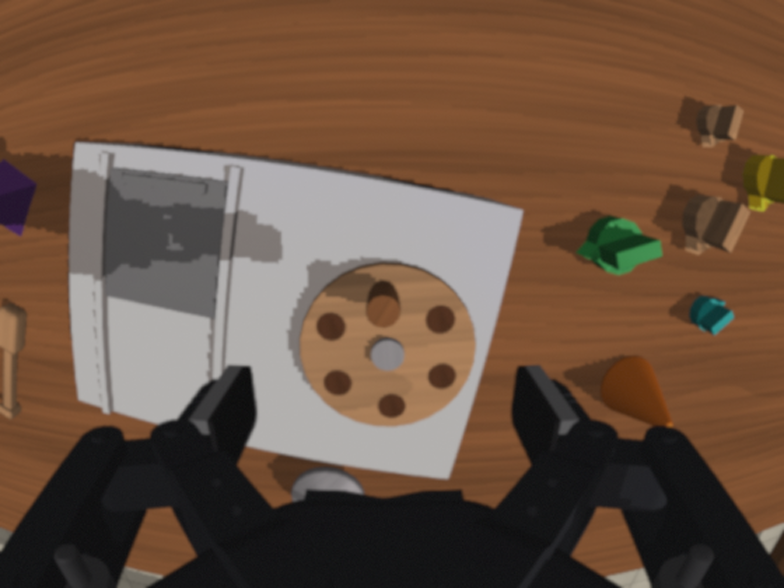

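The wrist picture shows the peg's top at (383,309), the wheel's hub at (388,354), the open fingers on either side, and the door (grey) shut.

```bash
python3 - <<'E'
from h import *
c=np.load('w1.npy',allow_pickle=True).item()
print('peg',hit(c,383/1.4,309/1.4,138),'axis(hub)',hit(c,388/1.4,354/1.4,110))
L=hit(c,300/1.4,345/1.4,102);Rr=hit(c,476/1.4,345/1.4,102);U=hit(c,388/1.4,263/1.4,102);D=hit(c,388/1.4,427/1.4,102)
print(L,Rr,U,D)
inc([543,61,150],90); inc([543,61,111],90)
E
```

```text
peg [544.1  62.6 138. ] axis(hub) [581.3  65.6 110. ]
[579.4  11.6 102. ] [579.2 119.9 102. ] [528.1  65.4 102. ] [638.   66.1 102. ]
shift [-0.13 -0.07  6.53] turn [-0.002 -0.     0.001] jaw now 90.1
shift [-0.13 -0.07 10.43] turn [-0.002 -0.     0.001] jaw now 90.1
```

Request:
jog_arm(increments=[[[-0.2, 0, 5.0], [0, 0, 0], 0], [[-0.2, 0, 9.0], [0, 0, 0], 60], [[-0.2, 0, 10.4], [0, 0, 0], 100], [[-0.2, 0, 10.4], [0, 0, 0], 150], [[-0.2, 0, 10.4], [0, 0, 0], 255], [[-0.2, 0, 10.4], [0, 0, 0], 255], [[-0.2, 0, 10.4], [0, 0, 0], 255], [[-0.2, 0, 10.4], [0, 0, 0], 255], [[-0.2, 0, 10.4], [0, 0, 0], 255]], grip_force=30)

```text
clock: 3.02
tcp_pos: [545.1, 61.9, 112.9]
tcp_rot: [-0.001, 1.0, -0.001, 0.002]
contact_force: [-1.4, -0.1, 6.9]
finger_gap: 16.0
```

```bash
python3 - <<'E'
from h import *
a0=np.radians(184.4)
print([[round(x,2) for x in(-3.8*(np.cos(a0+a)-np.cos(a0)),3.8*(np.sin(a0+a)-np.sin(a0)))] for a in np.radians(np.arange(20,401,20))])
E
```

```text
[[np.float64(-0.33), np.float64(-1.28)], [np.float64(-1.07), np.float64(-2.37)], [np.float64(-2.15), np.float64(-3.14)], [np.float64(-3.42), np.float64(-3.49)], [np.float64(-4.73), np.float64(-3.39)], [np.float64(-5.94), np.float64(-2.84)], [np.float64(-6.88), np.float64(-1.92)], [np.float64(-7.45), np.float64(-0.73)], [np.float64(-7.58), np.float64(0.58)], [np.float64(-7.25), np.float64(1.86)], [np.float64(-6.5), np.float64(2.95)], [np.float64(-5.43), np.float64(3.72)], [np.float64(-4.16), np.float64(4.07)], [np.float64(-2.84), np.float64(3.97)], [np.float64(-1.64), np.float64(3.43)], [np.float64(-0.7), np.float64(2.5)], [np.float64(-0.13), np.float64(1.31)], [np.float64(-0.0), np.float64(-0.0)], [np.float64(-0.33), np.float64(-1.28)], [np.float64(-1.07), np.float64(-2.37)]]
```

Request:
jog_arm(increments=[[[-0.33, -1.28, 0], [0, 0, 0], 255], [[-1.07, -2.37, 0], [0, 0, 0], 255], [[-2.15, -3.14, 0], [0, 0, 0], 255], [[-3.42, -3.49, 0], [0, 0, 0], 255], [[-4.73, -3.39, 0], [0, 0, 0], 255]])

```text
clock: 3.65
tcp_pos: [593.1, 27.3, 113.0]
tcp_rot: [-0.0, 1.0, -0.001, 0.001]
contact_force: [-4.6, 3.2, 4.0]
finger_gap: 15.5
```

Request:
jog_arm(increments=[[[-1.06, 0.65, 0], [0, 0, 0], 255], [[-2.0, 1.57, 0], [0, 0, 0], 255], [[-2.57, 2.76, 0], [0, 0, 0], 255], [[-2.7, 4.07, 0], [0, 0, 0], 255], [[-2.37, 5.35, 0], [0, 0, 0], 255], [[-1.62, 6.44, 0], [0, 0, 0], 255], [[-0.55, 7.21, 0], [0, 0, 0], 255], [[0.72, 7.56, 0], [0, 0, 0], 255], [[2.04, 7.46, 0], [0, 0, 0], 255], [[3.24, 6.92, 0], [0, 0, 0], 255], [[4.18, 5.99, 0], [0, 0, 0], 255], [[4.75, 4.8, 0], [0, 0, 0], 255], [[4.88, 3.49, 0], [0, 0, 0], 255]])

```text
clock: 5.28
tcp_pos: [544.9, 64.1, 113.1]
tcp_rot: [-0.001, 1.0, 0.001, 0.002]
contact_force: [5.7, 3.1, -2.9]
finger_gap: 16.0
```

Request:
jog_arm(increments=[[[-0.1, -0.6, 0], [0, 0, 0], 255], [[-0.25, -1.1, 0], [0, 0, 0], 255], [[-0.4, -1.5, 0], [0, 0, 0], 255], [[-0.5, -1.8, 0], [0, 0, 0], 255], [[-0.5, -1.8, 0], [0, 0, 0], 255]])

```text
clock: 5.9
tcp_pos: [547.4, 51.1, 113.0]
tcp_rot: [-0.002, 1.0, 0.007, -0.0]
contact_force: [-5.0, 16.0, 4.1]
finger_gap: 15.8
```

Request:
jog_arm(increments=[[[0, 0, 0], [0, 0, 0], 255], [[0, 0, 0], [0, 0, 0], 140], [[0, 0, 0], [0, 0, 0], 120], [[0, 0, -2], [0, 0, 0], 110], [[0, 0, -6], [0, 0, 0], 60], [[0, 0, -8], [0, 0, 0], 0]])

```text
clock: 6.65
tcp_pos: [548.2, 49.4, 194.8]
tcp_rot: [-0.002, 1.0, 0.007, 0.001]
contact_force: [0.2, 0.1, -0.6]
finger_gap: 81.0
```

Request:
jog_arm(increments=[[[3, -6, 1], [0, 0, 0], 0], [[3, -13, 3], [0, 0, 0], 0], [[3, -13, 4], [0, 0, 0], 0], [[3, -13, 4], [0, 0, 0], 0], [[3, -13, 4], [0, 0, 0], 0]])

```text
clock: 7.28
tcp_pos: [519.0, -79.2, 153.2]
tcp_rot: [-0.002, 1.0, 0.007, 0.001]
contact_force: [0.1, 0.4, 0.6]
finger_gap: 86.0
```

```bash
python3 - <<'E'
from h import *
c=cam('wrist'); save(c,'w2.png',k=1.4); np.save('w2.npy',c,allow_pickle=True)
print(c['s']['tcp_pos'])
E
```

```text
[519.04356184 -79.22636811 153.17852154]
```

View pics/w2.png

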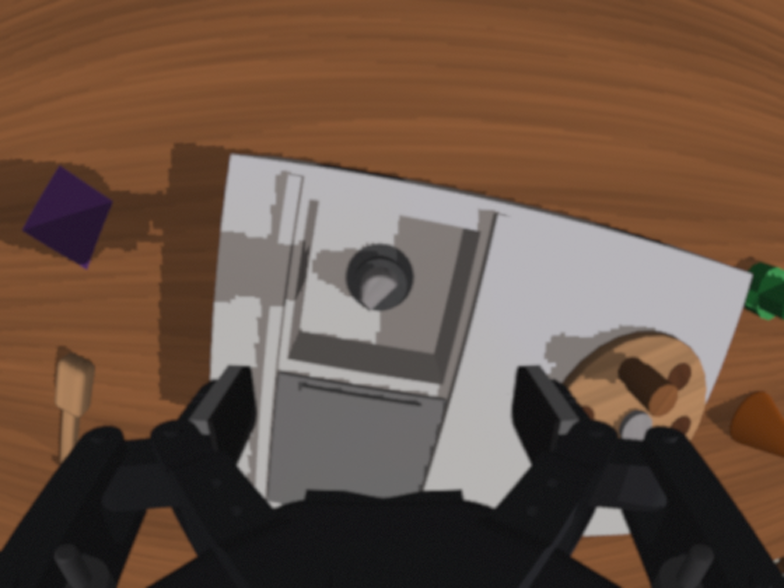

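The door has slid clear of the well. The shaft and its collar show at (380,278), so I take a closer crop to see the flat.

```bash
python3 - <<'E'
from h import *
c=np.load('w2.npy',allow_pickle=True).item()
f=c['frame'][165:230,235:310]
a=cv2.resize(f,None,fx=10,fy=10,interpolation=cv2.INTER_CUBIC)
a=np.clip(a.astype(float)*1.5,0,255).astype(np.uint8)
cv2.imwrite('pics/w2c.png',a[:,:,::-1]); 
p=np.array(hit(c,380/1.4,278/1.4,68)); print(p)
E
```

```text
[507.4 -78.9  68. ]
```

View pics/w2c.png

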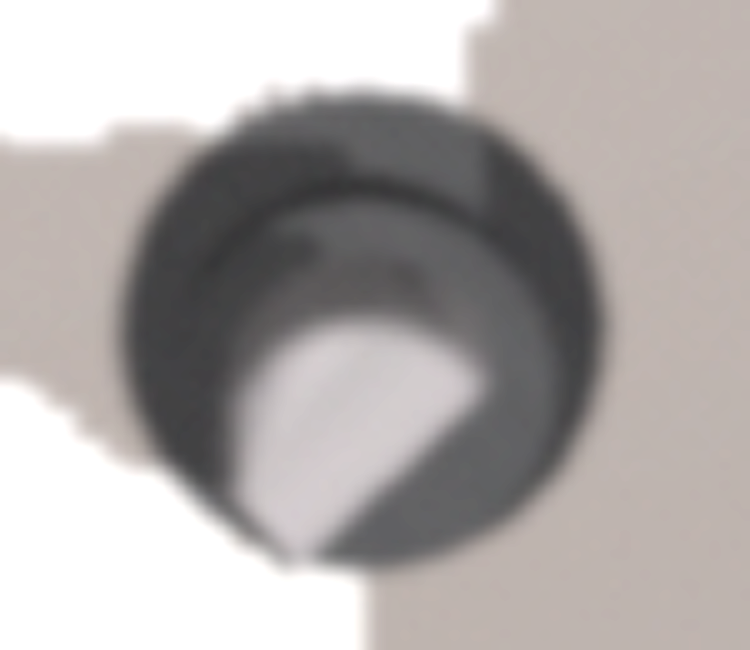

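The crop shows the D-shaped top of the shaft. The ends of its flat are at crop (487,385) and (307,560), and the circle's centre is at about (368,451) with r ≈ 136. The flat faces the lower right.

```bash
cat >> h.py <<'E'
def shaft():
    c=np.load('w2.npy',allow_pickle=True).item()
    g=lambda u,v:np.array(hit(c,235+u/10-.45,165+v/10-.45,86))
    return g(368,451),g(487,385),g(307,560)
E
python3 - <<'E'
from h import *
C,a,b=shaft(); n=(a+b)/2-C; e=b-a
print('shaft',C,'flat dist',n,'len',np.linalg.norm(e),'edge normal ang',np.degrees(np.arctan2(e[0],-e[1])),np.degrees(np.arctan2(-e[0],e[1])))
t=np.load('top.npy',allow_pickle=True).item()
g=lambda u,v,z:hit(t,95+u/7-.43,225+v/7-.43,z)
print('knob skirt',g(347,148,15),'nose',g(393,70,15), 'bar ends',g(345,92,54),g(290,205,54))
inc([500,355,130])
E
```

```text
shaft [510.5 -79.1  86. ] flat dist [1.55 1.9  0.  ] len 17.18400418994367 edge normal ang 45.70731936854442 -134.2926806314556
knob skirt [500.5 359.7  15. ] nose [528.6 343.1  15. ] bar ends [520.3 348.6  54. ] [481.2 367.6  54. ]
shift [ 1.7  43.38  2.94] turn [0. 0. 0.] jaw now 90.3
```

Request:
jog_arm(increments=[[[0, 0, -4], [0, 0, 0.1], 0], [[1.7, 43.4, -5], [0, 0, 0.494], 0], [[1.7, 43.4, -5], [0, 0, 0.494], 0], [[1.7, 43.4, -5], [0, 0, 0.494], 0], [[1.7, 43.4, -5], [0, 0, 0.494], 0], [[1.7, 43.4, -5], [0, 0, 0.494], 0], [[1.7, 43.4, -5], [0, 0, 0.494], 0], [[1.7, 43.4, -5], [0, 0, 0.494], 0], [[1.7, 43.4, 2], [0, 0, 0.494], 0], [[1.7, 43.4, 2], [0, 0, 0.494], 0], [[1.7, 43.4, 2], [0, 0, 0.494], 0], [[1.7, 43.4, 2], [0, 0, 0.494], 0]])

```text
clock: 8.82
tcp_pos: [501.2, 355.4, 141.8]
tcp_rot: [0.242, 0.97, 0.008, 0.001]
contact_force: [0.3, 0.0, -0.5]
finger_gap: 85.6
```

```bash
python3 - <<'E'
from h import *
c=cam('wrist'); save(c,'w3.png',k=1.4); np.save('w3.npy',c,allow_pickle=True)
print(c['s']['tcp_pos'])
E
```

```text
[501.23316802 355.37300914 141.84501816]
```

View pics/w3.png

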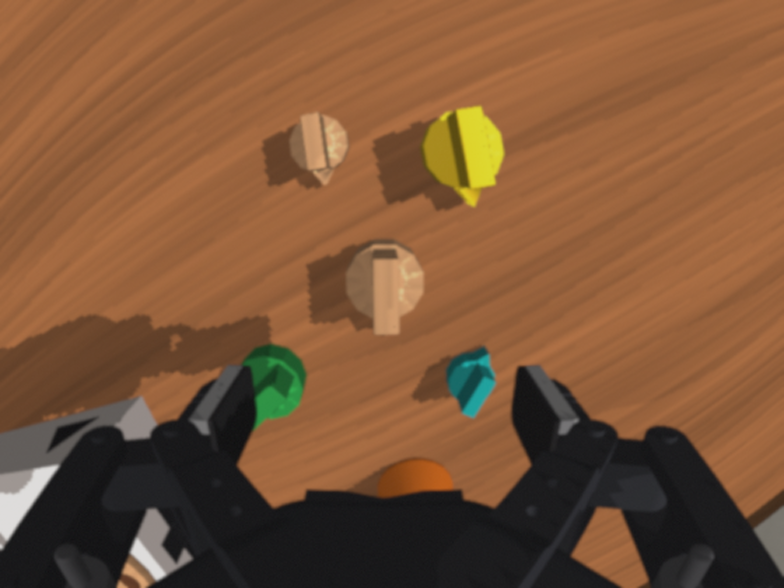

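The knob's bar top runs from (386,259) to (388,333), with its centre at (387,296). The jaws are almost square to it. Green (275,383) and turquoise (471,380) lie ahead on either side, so I check the finger clearance.

```bash
python3 - <<'E'
from h import *
c=np.load('w3.npy',allow_pickle=True).item()
g=lambda u,v,z:hit(c,u/1.4,v/1.4,z)
T=Ro.from_quat(c['s']['tcp_rot'])
a,b=g(386.5,259,54),g(388,333,54); m=(a+b)/2; print('bar',m,np.linalg.norm(b-a),np.degrees(np.arctan2(*(b-a)[1::-1])), 'skirt',g(386,283,22))
for n,p in dict(green=g(275,383,22),turq=g(471,380,20),yel=g(464,150,22)).items(): print(n,T.inv().apply(p-m).round())
j=np.degrees(np.arctan2(*(b-a)[1::-1]))+90
m=(m+g(386,283,22))/2
inc([m[0],m[1],27],j)
E
```

```text
bar [502.2  360.45  54.  ] 40.74125673073916 -26.690837538138776 skirt [502.9 360.1  22. ]
green [-68. -73.  31.]
turq [-67.  56.  35.]
yel [78. 44. 33.]
shift [ 0.1  0.3 11.5] turn [ 0.017 -0.002 -0.024] jaw now 62.0
```

Request:
jog_arm(increments=[[[0.1, 0.4, 4.0], [0.017, 0, -0.024], 0], [[0.1, 0.4, 8.5], [0.017, 0, -0.024], 0], [[0.1, 0.4, 11.4], [0.017, 0, -0.024], 80], [[0.1, 0.4, 11.4], [0.017, 0, -0.024], 140], [[0.1, 0.4, 11.4], [0.017, 0, -0.024], 255], [[0.1, 0.4, 11.4], [0.017, 0, -0.024], 255], [[0.1, 0.4, 11.4], [0.017, 0, -0.024], 255], [[0.1, 0.4, 11.4], [0.017, 0, -0.024], 255], [[0.1, 0.4, 11.4], [0.017, 0, -0.024], 255]], grip_force=60)

```text
clock: 10.0
tcp_pos: [504.9, 362.2, 30.5]
tcp_rot: [0.231, 0.973, 0.002, 0.001]
contact_force: [1.0, -0.1, 6.9]
finger_gap: 13.0
```

```bash
python3 -c "
from h import *
inc([511.5,-78.1,190],136)"
```

```text
shift [-20.36 -38.98 -16.1 ] turn [ 0.003  0.003 -1.268] jaw now 63.3
```

Request:
jog_arm(increments=[[[0, 0, -4], [0, 0, 0], 255], [[0, 0, -10], [0, 0, 0], 255], [[-0.5, -1, -16.1], [0, 0, -0.1], 255], [[-20.4, -39, -16.1], [0, 0, -1.268], 255], [[-20.4, -39, -16.1], [0, 0, -1.268], 255], [[-20.4, -39, -16.1], [0, 0, -1.268], 255], [[-20.4, -39, -16.1], [0, 0, -1.268], 255], [[-20.4, -39, -16.1], [0, 0, -1.268], 255], [[-20.4, -39, -16.1], [0, 0, -1.268], 255], [[-20.4, -39, -16.1], [0, 0, -1.268], 255], [[-20.4, -39, -16.1], [0, 0, -1.268], 255], [[-20.4, -39, -16.1], [0, 0, -1.268], 255], [[-20.4, -39, -16.1], [0, 0, -1.268], 255], [[-20.4, -39, -16.1], [0, 0, -1.268], 255], [[-20.4, -39, -16.1], [0, 0, -1.268], 255]])

```text
clock: 11.88
tcp_pos: [511.8, -77.3, 190.0]
tcp_rot: [-0.391, 0.92, 0.001, 0.002]
contact_force: [0.3, 0.3, 0.2]
finger_gap: 13.0
```

```bash
python3 - <<'E'
from h import *
c=cam('wrist'); np.save('w4.npy',c,allow_pickle=True); a=c['frame'][210:360,180:380]
t=cam('top'); np.save('t4.npy',t,allow_pickle=True)
cv2.imwrite('pics/w4.png',np.clip(cv2.resize(a,None,fx=4,fy=4,interpolation=cv2.INTER_CUBIC)*1.5,0,255).astype(np.uint8)[:,:,::-1])
inc([511.5,-78.1,190],136)
E
```

```text
shift [ 0.05 -0.   -0.  ] turn [0.001 0.004 0.001] jaw now 136.0
```

View pics/w4.png

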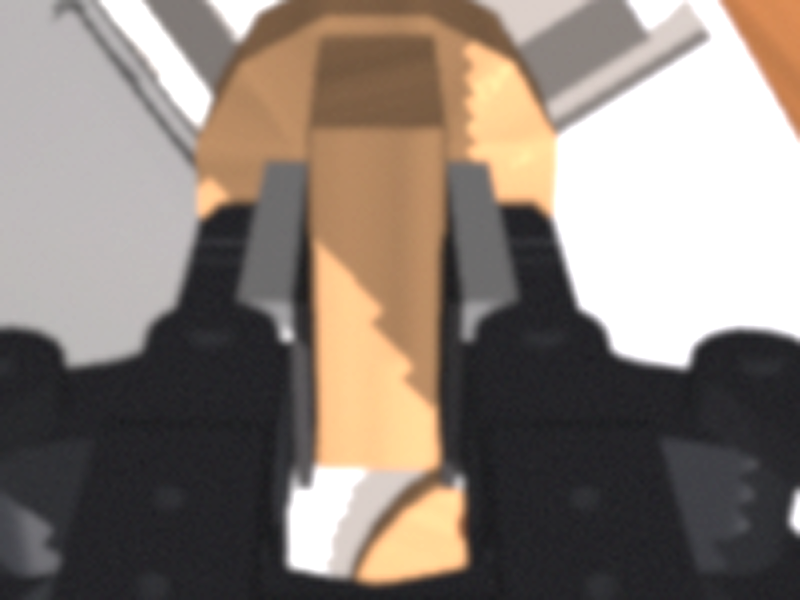

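The knob is held well: the bar's near edge is at crop (378,127) and its far edge at (378,468). The pads are square and symmetric about it. Now I get the knob's axis in tool coordinates.

```bash
python3 - <<'E'
from h import *
c=np.load('w4.npy',allow_pickle=True).item(); s=c['s']
T=Ro.from_quat(s['tcp_rot']); z=s['tcp_pos'][2]+23.5
g=lambda u,v,zz:T.inv().apply(np.array(hit(c,180+u/4-.4,210+v/4-.4,zz))-s['tcp_pos']).round(1)
a,b=g(378,127,z),g(378,468,z); print(a,b,(a+b)/2,'len',a-b)
print('sides',g(309,130,z),g(446,130,z),g(314,465,z),g(440,465,z))
print('bottom front of bar',g(381,37,z-32),'skirt L R',g(197,165,z-33),g(556,165,z-33))
E
```

```text
[ 21.7  -0.2 -23.6] [-19.7  -0.2 -23.4] [  1.   -0.2 -23.5] len [41.4  0.  -0.2]
sides [ 21.4  -7.  -23.6] [ 21.5   6.4 -23.6] [-19.4  -7.3 -23.4] [-19.3   6.8 -23.4]
bottom front of bar [20.8  0.2  8.4] skirt L R [  3.2 -23.3   9.5] [ 3.3 22.6  9.5]
```

```bash
python3 -c "
from h import *
inc([511.1,-78.5,120],136)
inc([511.1,-78.5,100],136)"
```

```text
shift [ 0.14 -0.01  7.  ] turn [0.001 0.004 0.001] jaw now 136.0
shift [ 0.15 -0.01  9.  ] turn [0.001 0.004 0.001] jaw now 136.0
```

Request:
jog_arm(increments=[[[0.14, 0, 3], [0, 0.004, 0], 255], [[0.14, 0, 6], [0, 0.004, 0], 255], [[0.14, 0, 7], [0, 0.004, 0], 255], [[0.14, 0, 7.3], [0, 0.004, 0], 255], [[0.14, 0, 7.5], [0, 0.004, 0], 255], [[0.14, 0, 7.7], [0, 0.004, 0], 255], [[0.14, 0, 7.9], [0, 0.004, 0], 255], [[0.14, 0, 7.9], [0, 0.004, 0], 255]])

```text
clock: 12.98
tcp_pos: [511.1, -78.4, 111.1]
tcp_rot: [-0.391, 0.92, 0.0, -0.0]
contact_force: [0.1, 0.0, -0.5]
finger_gap: 13.2
```

Request:
jog_arm(increments=[[[0, 0, 0.2], [0, 0, 0], 255], [[0, 0, 0.4], [0, 0, 0], 255], [[0, 0, 0.6], [0, 0, 0], 255], [[0, 0, 0.8], [0, 0, 0], 255], [[0, 0, 1.0], [0, 0, 0], 255], [[0, 0, 1.1], [0, 0, 0], 255], [[0, 0, 1.1], [0, 0, 0], 255]])

```text
clock: 13.85
tcp_pos: [511.0, -78.4, 100.0]
tcp_rot: [-0.391, 0.92, 0.0, -0.0]
contact_force: [0.6, -0.6, -0.8]
finger_gap: 13.0
```

The knob is 16.5 mm onto the shaft with almost no force, so the flats match. Now I press.

Request:
jog_arm(increments=[[[0, 0, 0.2], [0, 0, 0], 255], [[0, 0, 0.4], [0, 0, 0], 255], [[0, 0, 0.6], [0, 0, 0], 255], [[0, 0, 0.8], [0, 0, 0], 255], [[0, 0, 1.0], [0, 0, 0], 255], [[0, 0, 1.2], [0, 0, 0], 255], [[0, 0, 1.2], [0, 0, 0], 255]], grip_force=90)

```text
clock: 14.72
tcp_pos: [511.4, -78.5, 90.4]
tcp_rot: [-0.391, 0.92, -0.0, 0.001]
contact_force: [-4.6, 0.8, 18.4]
finger_gap: 12.4
```

Request:
jog_arm(increments=[[[0, 0, 0.3], [0, 0, 0], 255], [[0, 0, 0.33], [0, 0, 0], 255], [[0, 0, 0.33], [0, 0, 0], 255], [[0, 0, 0.33], [0, 0, 0], 255]])

```text
clock: 15.22
tcp_pos: [511.4, -78.4, 90.4]
tcp_rot: [-0.391, 0.92, -0.001, 0.001]
contact_force: [-7.9, 1.1, 25.3]
finger_gap: 12.5
```

```bash
python3 - <<'E'
from h import *
c=cam('wrist'); t=cam('scene')
a=cv2.resize(np.clip(c['frame'][150:330,170:390]*1.3,0,255).astype(np.uint8),(400,327))
b=cv2.resize(t['frame'][110:290,170:350],(327,327))
cv2.imwrite('pics/fin.png',np.hstack([a,b])[:,:,::-1])
s=c['s']; T=Ro.from_quat(s['tcp_rot'])
for k in range(3):
    s2=robot.get_state(); print(s2['clock'],s2['tcp_pos'].round(1),s2['contact_force'].round(1),s2['finger_gap'])
E
```

```text
15.325 [511.4 -78.4  90.4] [-7.5  0.1 25.7] 12.007596939337263
15.325 [511.4 -78.4  90.4] [-7.5  0.1 25.7] 12.007596939337263
15.325 [511.4 -78.4  90.4] [-7.5  0.1 25.7] 12.007596939337263
```

View pics/fin.png

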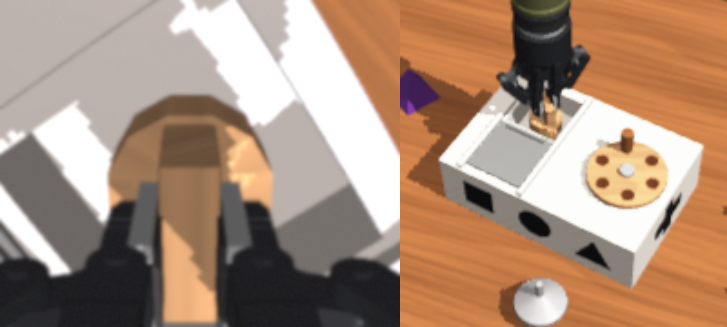

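```bash
python3 -c "
from h import *
print(robot.close_job())"
```

```text
the job is handed in; nothing more can be done
None
```

The sorter's door is open and the knob is on the shaft, pressed in to the stop, with the gripper still holding it down. I handed the job in at about 15 s on the robot's clock.

- **Crank:** I wound the wheel by its handle about 378° counterclockwise, until it stopped with 16 N against the hand. The wrist picture taken afterwards showed the door clear of the well.
- **Knob:** I took the larger wooden knob and turned it about 73° so its nose lay over the shaft's flat. It slid 16.5 mm onto the shaft with almost no force.
- **Pressed in:** The knob's underside ended at about 60 mm, which is the seat height of 68 mm less the 8 mm travel. Raising the push from 18 N to 25 N moved it no further. The picture showed no slip in the grip.
- **Disagreements:** When the fingers closed on the peg and on the knob, the hand ended 1.5 to 3 mm off target, with about 7 N upward. I allowed for this using the wrist picture of the held knob. A sideways force of about 7.5 N remains while the knob is pressed.
- **Other toys:** I touched none of the other toys. The last picture shows only the pyramid and the spinning top, so the cone and rattle were not looked at again.

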